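Fit the missing shelf bracket and lay the shelf

TASK

Put the bench rack's shelf up: hook the loose bracket into the slots of the bare upright, level with the bracket already on the other upright, and push it down until its tabs are fully home. Then let go of it and lay the bar shelf across the two brackets, level, between the uprights and the brackets' upturned ends, with its cross battens hanging between the two brackets. Leave the other things on the bench where they are.

Things in the scene. Friction and masses are not known exactly. Their poses are not given: they have to be found in the camera images.
- rack: Fixed grey steel frame that carries the two uprights: two feet (36 mm wide, 6 mm high, reaching 120 mm forward) and two rails behind. Origin on the bench midway between the uprights, in the plane of their front faces; -x points out of the front, roughly to the robot, z up. Uprights' centre lines at y = +120 and -120 mm; which of the two is bare varies.
- upright_bare: Fixed grey steel channel without a bracket, 40 mm wide, 30 mm deep, 250 mm high. Origin on the bench, on its centre line, in its front face; -x points out of the face, z up. Front plate 4 mm thick; behind it the channel is free. Slots: see bare_slots.
- bare_slots (a point): Middle of the lowest slot row of the bare upright, at the slots' lower edge, in the front face (42 mm above the bench). Two columns of slots centred 9.5 mm to either side in y, each slot 7 mm wide and 23 mm high, through the plate. Five rows, 40 mm apart: lower edges at 42, 82, 122, 162 and 202 mm above the bench.
- upright_fitted: The other upright, same size, slots, origin and axes; it already carries a bracket.
- fitted_bracket: Bracket fixed immovably in the fitted upright, same shape as the loose one. Origin at the lower edge of its back, in the upright's front face, 105 mm above the bench; axes as the upright's. Its flat top is 175 mm above the bench. Its tabs sit in the slots with lower edges at 122 and 162 mm.
- bracket: Loose steel bracket, standing on its lower edge. Folded channel 22 mm wide (y), 160 mm long, 70 mm high at the back, flat cheeks. Origin at the middle of the lower edge of its back (x = 0), arm along -x, z up. Lower edge straight for 95 mm, then rising to 42 mm at the tip. Seated level with the other, its origin is in the upright's front face, 105 mm above the bench. Mass 0.2 to 0.33 kg.
- bracket_top (a point): On the bracket's flat top above its centre of mass, 72 mm in front of the back, 70 mm above the lower edge. The cheeks can be gripped here from above, 22 mm across. At the tip the top ends in an upturned end 4 mm thick and 8 mm high.
- bracket_tabs (a point): In the plane of the bracket's back, 57 mm above its lower edge: level with the underside of the necks of the upper two tabs; the lower two are 40 mm below. Tabs are 3 mm thick, at y = +9.5 and -9.5 mm, 9 mm long in +x: a neck 9 mm high, and a lip at its end hanging 9 mm lower. Back against the upright they enter the slots, then drop 9 to 14 mm till the necks rest on the slots' lower edges.
- shelf: Loose aluminium shelf on the bench: three bars 300 mm long (y), 20 wide, 12 high (z = 16 to 28 mm) at x = -60, 0, 60 mm; under them two cross battens 140 mm long (x), 12 wide, 16 high, at y = +85 and -85 mm. Origin under its middle, at the battens' foot. Same either way round. On the brackets its origin is 159 mm above the bench and, centred, 77 mm in front of the uprights. 0.27 to 0.45 kg.
- shelf_bar (a point): Middle of the centre bar's top, at the shelf's centre of mass, 28 mm above the battens' foot. The bar is 20 mm wide with a 40 mm open gap on either side, so it can be gripped here from above. Laid on the brackets' tops the shelf has 7 mm to spare towards the uprights and towards the upturned ends, and 18 mm sideways before a batten meets a bracket.
- jar: Bystander: small glass jar, white cap, 54 mm across, 66 mm high, standing in the rack below the shelf's place. Origin at the centre of its underside.
- reagent: Bystander: amber bottle, 56 mm across, 90 mm high. Origin at the centre of its underside.
- carton: Bystander: cardboard carton, 75 x 100 mm, 55 mm high. Origin at the centre of its underside.
Mind the look-alikes: they are no part of the job. There is more than one size of the bracket; the job needs the middle-sized.

How it is judged:
By the outcome, as a careful person would: the job done as asked, in the order asked, and still so for the second after the job is handed in, with the robot touching nothing.
It also fails if it takes over 72 s, if anything falls off the work surface, if the arm or the gripper's body presses on something with over 40 N, if the wrist force passes 120 N, or if a joint passes its speed limit or range.

ROBOT

A 7-joint arm with a two-finger parallel gripper is mounted at the origin on the work surface. World frame = base frame: x ahead of the robot, y to its left, z up, the work surface at z = 0. Lengths are in m, angles in rad, forces in N, time in s.
With the tool pointing down it reaches from about 0.425 to 0.8 m from the base axis. Payload 8.3 kg.
Tool frame: the origin (TCP) lies midway between the tips of the shut fingers; the grasp point (between the pads) lies 19 mm behind it; y points along the fingers, x is the direction in which the jaws open and shut, and the axes are right-handed (so a half turn about y gives the same grasp; the last joint's range is limited). The gripper opens to 85 mm and grips with 20 to 120 N. Pads are 22 mm wide; open, the fingers measure 114 mm over their backs; the gripper's body (76 mm by 85 mm) begins 54 mm behind the grasp point. The pads swing forward as they close: fully open they stand 13 mm farther back than shut.
Start: joints at [-1.255, 0.383, 0.016, 1.37, -0.006, 1.388, -0.046], TCP at [0.231, 0.581, 0.231] pointing down, gripper open.
Joint ranges: [-2.95, 2.95], [-0.25, 2.06], [-1.52, 1.56], [0.18, 2.33], [-1.44, 4.58], [0.02, 2.06], [-3.01, 3.01]. Speed limits (rad/s): [2.39, 2.39, 3.01, 3.01, 3.14, 3.14, 3.14].

INTERFACE

Orientations are given as a unit quaternion [w, x, y, z].
In Python, from bench import robot gives the robot as it stands. The module is installed in compiled form; this text tells all that it offers.
- The arm moves only by the tool play_rows, never from a script. Its argument "deltas" is a list of rows, each an object with "claw": the closure, from 0 (fully open) to 1 (shut); "xyz": the shift along the tool's x, y, z in m, a list of three; "turn": the turn about the tool's y in degrees. A call has 1 to 5 rows; each row is the pose to reach, as a shift and turn from the pose measured when the call began, along the tool's axes at that moment; what a row does not reach only later rows make up. A row lasts 1/8 s, in which the tool goes at most 62.5 mm and 10.7 degrees, less where a joint would pass 70% of its speed; a pose out of reach is approached as far as the arm can. A call with a gripper value outside its range is refused whole. The fingers move at their own pace and stop on an object; "grip_force" is the grip in N (left out, the last holds). Time passes only in rows, so rows that repeat a pose let the fingers close. It gives the time, the measured TCP pose, the force and the opening at its end, in the units of the state.
- robot.get_obs(): the state, without advancing time (a new reading comes with each control period).
- robot.snapshot(name): name is "scene" or "top" or "wrist"; returns (picture, depth): 480x640x3 uint8, red, green, blue; 480x640 float32, m along the optical axis (not along the pixel's ray), 0 where there is no reading.
- robot.calibration(name): a dict with "intrinsics" (3x3 intrinsics, pixels), "k1" (the pictures are not rectified: a ray, as slopes to the right and down, at radius r is drawn at 1 + k1 r^2 times it, then the intrinsics apply), "R" (3x3) and "t" (3): a world point X has camera coordinates R X + t. Camera axes: x right, y down, z forward; pixel columns grow to the right and rows downward; lengths in m; the calibration is good to about 2 mm. A picture is of the moment at which its call begins: read the wrist's pose just before it. calibration takes no time and is no camera call; for the wrist camera it gives the pose at the moment of the call.
- robot.sign_off(): hands the job in, once; it reports no verdict.
The state is a dict: "time": time; "q": joint angles; "dq": joint speeds; "joint_torque": joint torques, N m; "ee_pos": TCP position; "orientation": TCP orientation; "wrist_force": force on the tool from outside, world axes, zero at the start; "wrist_torque": the same for the moment, N m; "finger_gap": finger opening in m.
Only numpy, scipy, OpenCV 4.12 (cv2) and the standard library are available. Lean on these libraries where they do the work, as an engineer would, in place of code of your own. Each camera call takes 0.05 s, during which the arm holds its last target. There are 200 camera calls.

## Working session

There is one attempt and no reset: what is moved stays moved. The work goes in short steps, Python scripts to look and compute and a tool call to move; the robot and the scene stay as the last step left them, time stands still between calls to the robot, and variables do not carry over. Pictures are saved under pics/ and viewed, about 8 in all and at most 12, crops included, and the job is handed in when it is done.

Besides the shell and the picture viewer there is one more tool, called after "Request:" as a command line: name --argument value ..., lists and objects as JSON in quotes. play_rows: Moves the arm, as the interface text tells. Its arguments: {"type":"object","properties":{"deltas":{"type":"array"},"grip_force":{"type":"number"}},"required":["deltas"]}

```bash
ls; mkdir -p pics
cat > h.py <<'E'
import numpy as np, cv2
from bench import robot
def save(name,fn):
    c=robot.calibration(name); p,d=robot.snapshot(name)
    cv2.imwrite(f'pics/{fn}.png',p[:,:,::-1]); np.savez(f'pics/{fn}.npz',p=p,d=d,K=c['intrinsics'],k1=c['k1'],R=c['R'],t=c['t'])
def load(fn): return np.load(f'pics/{fn}.npz')
def undist(s,uv):
    K=s['K'];k=float(s['k1'])
    uv=np.atleast_2d(np.array(uv,float))
    return cv2.undistortPoints(uv[:,None],K,np.array([k,0,0,0,0.]))[:,0]
def cloud(s):
    h,w=s['d'].shape; u,v=np.meshgrid(np.arange(w),np.arange(h))
    n=undist(s,np.stack([u.ravel(),v.ravel()],1)); z=s['d'].ravel()[:,None]
    X=np.hstack([n*z,z]); W=(X-s['t'])@s['R']; W[z[:,0]==0]=np.nan
    return W.reshape(h,w,3)
def onz(s,uv,z):
    n=undist(s,uv); r=np.hstack([n,np.ones((len(n),1))])@s['R']; c=-s['R'].T@s['t']
    return c+r*((z-c[2])/r[:,2])[:,None]
def proj(s,X):
    c=np.atleast_2d(X)@s['R'].T+s['t']; n=c[:,:2]/c[:,2:]; r2=(n**2).sum(1,keepdims=True)
    n=n*(1+s['k1']*r2); return n@s['K'][:2,:2].T+s['K'][:2,2]
E
python3 - <<'E'
from h import *
save('scene','s0');save('top','t0')
o=robot.get_obs();print({k:np.round(v,3) for k,v in o.items()})
for n in('scene','top','wrist'):
    c=robot.calibration(n);print(n,c['intrinsics'],c['k1'],-c['R'].T@c['t'])
E
```

```text
pics
{'time': np.float64(0.1), 'q': array([-1.255,  0.384,  0.016,  1.371, -0.006,  1.388, -0.047]), 'dq': array([ 0.001, -0.002, -0.   , -0.002, -0.   , -0.   ,  0.001]), 'joint_torque': array([ 4.0000e-03, -6.2913e+01,  8.4800e-01, -3.7276e+01,  1.7000e-02,
        1.0000e-02,  0.0000e+00]), 'ee_pos': array([0.231, 0.58 , 0.23 ]), 'orientation': array([-0.585,  0.586,  0.396, -0.397]), 'wrist_force': array([-0.505,  0.254,  0.254]), 'wrist_torque': array([-0.053,  0.005,  0.011]), 'finger_gap': np.float64(0.085)}
scene [[614.89337063   0.         318.18512137]
 [  0.         614.89337063 233.11582255]
 [  0.           0.           1.        ]] -0.0556404965450169 [ 1.41580381 -0.24501642  1.23130151]
top [[585.99173198   0.         313.81869914]
 [  0.         585.99173198 238.68852585]
 [  0.           0.           1.        ]] 0.05318482122255472 [ 0.37422667 -0.05565839  1.67394676]
wrist [[344.7828929    0.         314.51843242]
 [  0.         344.7828929  243.60969675]
 [  0.           0.           1.        ]] -0.061182222982705606 [0.16440268 0.60821535 0.37375362]
```

View pics/s0.png

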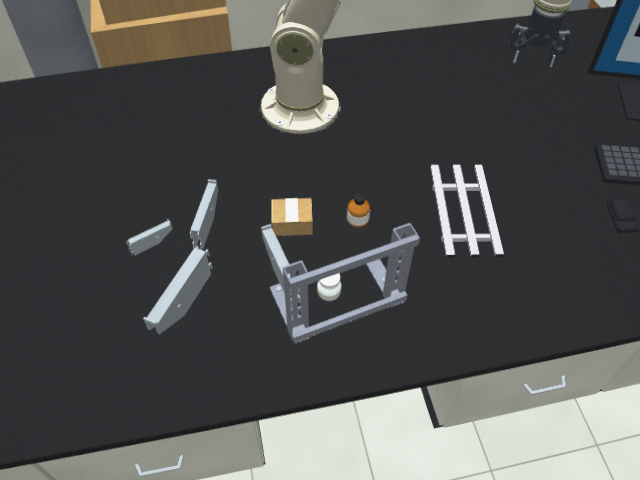

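View pics/t0.png

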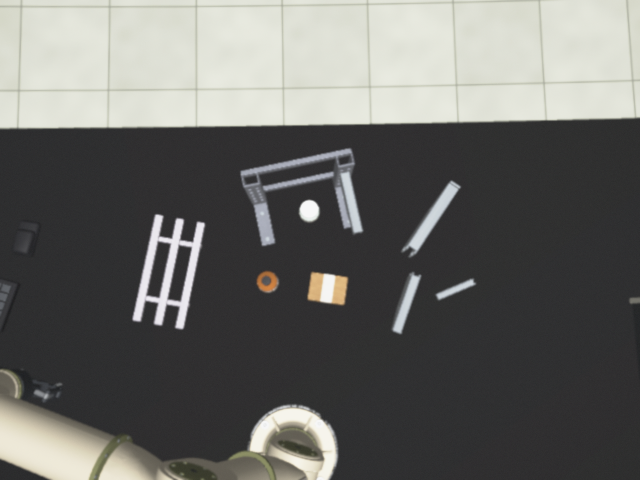

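Top picture: the left upright (251,180) is bare and the right one (343,170) is fitted. There are three loose brackets: small (456,289), middle (406,303) and large (432,218). The middle one, about 61 px long, matches the fitted bracket (about 62 px). Next I'll check sizes from depth and take an enlarged crop.

Run:
```python
from h import *
s=load('t0');W=cloud(s);p=s['p']
print('floor z',np.nanmedian(W[200:300,220:235,2]))
def rect(n,c0,c1,r0,r1,z0,z1):
    m=np.zeros(W.shape[:2],bool);m[r0:r1,c0:c1]=1
    m&=(W[...,2]>z0)&(W[...,2]<z1); P=W[m]
    (c,sz,a)=cv2.minAreaRect((P[:,:2]*1000).astype(np.float32))
    print(n,m.sum(),'c',np.round(c,1),'sz',np.round(sz,1),'a',round(a,2),'zmed',np.round(np.median(P[:,2]),4),'zmax',np.round(np.percentile(P[:,2],98),4),'cen',np.round(P.mean(0),4))
rect('mid',388,426,265,340,.03,.12)
rect('big',400,465,178,258,.03,.15)
rect('small',432,480,275,305,.02,.12)
rect('shelf',125,212,205,335,.018,.06)
rect('fitted',335,368,185,240,.16,.2)
rect('upL',238,265,165,195,.235,.27)
rect('upR',330,358,145,170,.235,.27)
rect('rail',236,360,145,190,.235,.27)
rect('jar',295,325,195,225,.05,.1)
rect('reag',250,285,265,300,.05,.12)
rect('carton',305,350,268,310,.045,.08)
a=cv2.resize(p[230:350,360:490,::-1],None,fx=5,fy=5,interpolation=cv2.INTER_CUBIC)
cv2.imwrite('pics/c1.png',a)
for fn,(u0,v0,w,h) in {'s0':(120,170,130,165)}.items():
    q=load(fn);b=cv2.resize(q['p'][v0:v0+h,u0:u0+w,::-1],None,fx=3.6,fy=3.6,interpolation=cv2.INTER_CUBIC)
print(a.shape,b.shape)
```

```text
floor z 0.0007745209395184081
mid 657 c [ 397.4 -316.2] sz [ 26.  167.6] a 68.55 zmed 0.0694 zmax 0.0786 cen [ 0.3956 -0.3135  0.067 ]
big 995 c [ 625.4 -392.9] sz [ 32.1 225.3] a 54.07 zmed 0.0919 zmax 0.1018 cen [ 0.6263 -0.3915  0.0883]
small 237 c [ 432.9 -457.6] sz [ 15.6 113.8] a 21.92 zmed 0.0478 zmax 0.0566 cen [ 0.4326 -0.4556  0.047 ]
shelf 2607 c [498.5 340.3] sz [145.  304.1] a 78.95 zmed 0.0283 zmax 0.0364 cen [0.4955 0.3393 0.0281]
fitted 439 c [ 642.4 -167.7] sz [132.3  23.3] a 11.53 zmed 0.175 zmax 0.1839 cen [ 0.64   -0.1675  0.1748]
upL 219 c [711.6  79.5] sz [43.6 60.7] a 10.65 zmed 0.2488 zmax 0.2559 cen [0.7155 0.0835 0.2481]
upR 208 c [ 754.2 -139.4] sz [43.  53.3] a 10.98 zmed 0.2481 zmax 0.2566 cen [ 0.7577 -0.1413  0.2476]
rail 825 c [732.9 -28.1] sz [ 43.9 280. ] a 11.1 zmed 0.2485 zmax 0.2556 cen [ 0.7412 -0.0276  0.2479]
jar 236 c [660.8 -55.1] sz [45.7 46.4] a 74.39 zmed 0.0664 zmax 0.0733 cen [ 0.66   -0.055   0.0661]
reag 316 c [463.7  64.1] sz [53.  52.8] a 88.81 zmed 0.0652 zmax 0.0955 cen [0.4623 0.0635 0.0694]
carton 989 c [ 440.7 -102. ] sz [99.6 75.3] a 80.72 zmed 0.0555 zmax 0.0629 cen [ 0.4404 -0.1018  0.0555]
(600, 650, 3) (594, 468, 3)
```

View pics/c1.png

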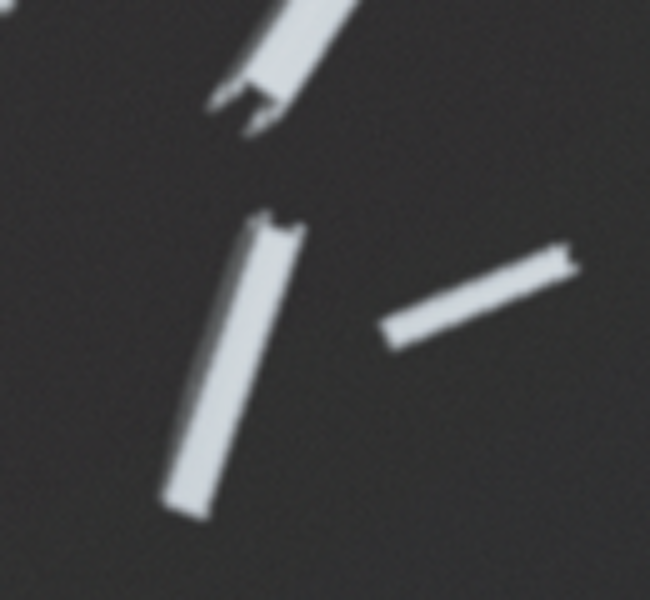

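The crop shows the middle bracket at crop (165–300, 215–520). It is 168 mm long with tabs and 70 mm high, so it is the one needed. The big one is 225×92 mm and the small one 114×48 mm. Its tabs point away from the robot.

```bash
cat >> h.py <<'E'
def tool():
    o=robot.get_obs();w,x,y,z=o['orientation']
    from scipy.spatial.transform import Rotation as Ro
    return o,np.array(o['ee_pos']),Ro.from_quat([x,y,z,w]).as_matrix()
def plan(target,yaw=None):
    """target TCP xyz; yaw(deg)= wanted world direction of tool x, mod 180"""
    o,p,R=tool(); d=R.T@(np.array(target)-p); cur=np.degrees(np.arctan2(R[1,0],R[0,0])); t=0
    if yaw is not None:
        t=-((yaw-cur+90)%180-90)   # tool y down: positive turn lowers yaw
    print('pos',np.round(p,4),'yaw',round(cur,2),'tilt',np.round(R[:,1],4),'-> xyz',np.round(d,4),'turn',round(t,2),'q7',round(o['q'][6],2),'gap',round(float(o['finger_gap']),4),'F',np.round(o['wrist_force'],1),'t',round(float(o['time']),2))
E
python3 - <<'E'
from h import *
s=load('t0');W=cloud(s)
def fit(n,c0,c1,r0,r1,z0,z1,half=None):
    m=np.zeros(W.shape[:2],bool);m[r0:r1,c0:c1]=1
    m&=(W[...,2]>z0)&(W[...,2]<z1);P=W[m][:,:2]
    vx,vy,x,y=cv2.fitLine(P.astype(np.float32),cv2.DIST_HUBER,0,.001,.001).ravel()
    if vx<0:vx,vy=-vx,-vy
    a=(P-[x,y])@[vx,vy];b=(P-[x,y])@[-vy,vx]
    print(n,'yaw',np.degrees(np.arctan2(vy,vx)),'c',x,y,'along',np.percentile(a,[0,1,99,100]),'across',np.percentile(b,[1,99]))
    return np.array([x,y]),np.array([vx,vy]),a
c,v,a=fit('mid',388,426,265,340,.064,.074); print('tip side end->',c+v*a.min(),'back',c+v*a.max(),'top pt',c+v*(a.min()+88))
fit('fit',335,368,175,240,.168,.18)
fit('rackrail',236,360,145,190,.235,.27)
plan([.397,-.315,.25],70)
E
```

```text
mid yaw -21.719398 c 0.39634922 -0.3157167 along [-0.08088026 -0.07728525  0.07959109  0.08430106] across [-0.01251986  0.01221383]
tip side end-> [ 0.32121087 -0.28578605] back [ 0.47466553 -0.34691328] top pt [ 82.07385255 -32.85118642]
fit yaw 11.37207 c 0.6545864 -0.16498226 along [-0.07740357 -0.07356598  0.07531524  0.07820704] across [-0.01152807  0.01085422]
rackrail yaw -79.80096 c 0.737579 0.0019320842 along [-0.11136655 -0.10976389  0.16734829  0.16878157] across [-0.03288805  0.01164417]
pos [0.2309 0.5803 0.2304] yaw 68.3 tilt [-6.0e-04 -1.6e-03 -1.0e+00] -> xyz [-0.7705 -0.0183 -0.4853] turn -1.7 q7 -0.05 gap 0.085 F [-0.5  0.3  0.3] t 0.1
```

Request:
play_rows --deltas '[{"claw": 0.3, "xyz": [-0.168, -0.07, -0.335], "turn": 0}, {"claw": 0.3, "xyz": [-0.168, -0.07, -0.335], "turn": 0}, {"claw": 0.3, "xyz": [-0.168, -0.07, -0.335], "turn": 0}, {"claw": 0.3, "xyz": [-0.168, -0.07, -0.335], "turn": 0}, {"claw": 0.3, "xyz": [-0.168, -0.07, -0.335], "turn": 0}]' --grip_force 60

```text
time: 0.72
ee_pos: [0.4361, 0.3492, 0.2883]
orientation: [-0.585, 0.586, 0.396, -0.398]
wrist_force: [-0.0, 0.3, -0.1]
finger_gap: 0.0598
```

Request:
play_rows --deltas '[{"claw": 0.3, "xyz": [-0.246, -0.013, -0.168], "turn": 0}, {"claw": 0.3, "xyz": [-0.246, -0.013, -0.168], "turn": 0}, {"claw": 0.3, "xyz": [-0.246, -0.013, -0.168], "turn": 0}, {"claw": 0.3, "xyz": [-0.246, -0.013, -0.168], "turn": 0}, {"claw": 0.3, "xyz": [-0.246, -0.013, -0.168], "turn": 0}]'

```text
time: 1.35
ee_pos: [0.5012, 0.0556, 0.3018]
orientation: [-0.585, 0.586, 0.396, -0.397]
wrist_force: [0.4, 0.0, 0.2]
finger_gap: 0.0599
```

Request:
play_rows --deltas '[{"claw": 0.3, "xyz": [-0.309, 0, -0.037], "turn": 0}, {"claw": 0.3, "xyz": [-0.309, 0, -0.037], "turn": 0}, {"claw": 0.3, "xyz": [-0.309, 0, -0.037], "turn": 0}, {"claw": 0.3, "xyz": [-0.309, 0, -0.037], "turn": 0}, {"claw": 0.3, "xyz": [-0.309, 0, -0.037], "turn": 0}]'

```text
time: 1.98
ee_pos: [0.4202, -0.2452, 0.3024]
orientation: [-0.585, 0.586, 0.396, -0.397]
wrist_force: [1.8, -0.5, -0.2]
finger_gap: 0.06
```

Run:
```python
from h import *
plan([.4035,-.319,.20],68.3)
```

```text
pos [ 0.4202 -0.2452  0.3024] yaw 68.22 tilt [-8.0e-04 -1.5e-03 -1.0e+00] -> xyz [-0.0746  0.1025 -0.0119] turn -0.08 q7 1.69 gap 0.06 F [ 1.8 -0.5 -0.2] t 1.98
```

Request:
play_rows --deltas '[{"claw": 0.3, "xyz": [-0.075, 0.03, -0.012], "turn": 0}, {"claw": 0.3, "xyz": [-0.075, 0.03, -0.012], "turn": 0}, {"claw": 0.3, "xyz": [-0.075, 0.03, -0.012], "turn": 0}]'

```text
time: 2.35
ee_pos: [0.402, -0.3207, 0.2716]
orientation: [0.586, -0.586, -0.394, 0.396]
wrist_force: [-0.0, 0.6, 0.6]
finger_gap: 0.0594
```

Run:
```python
from h import *
save('wrist','w1')
s=load('w1');W=cloud(s)
print('campos',-s['R'].T@s['t'],'axis',s['R'][2])
P=W.reshape(-1,3)
m=(P[:,2]>.062)&(P[:,2]<.074)&(np.hypot(P[:,0]-.40,P[:,1]+.318)<.1);P=P[m][:,:2]
vx,vy,x,y=cv2.fitLine(P.astype(np.float32),cv2.DIST_HUBER,0,.001,.001).ravel()
if vx<0:vx,vy=-vx,-vy
a=(P-[x,y])@[vx,vy];b=(P-[x,y])@[-vy,vx]
print(len(P),np.degrees(np.arctan2(vy,vx)),x,y,np.percentile(a,[0,1,99,100]),np.percentile(b,[1,50,99]))
plan([.4035,-.319,.047],68.3)
```

```text
campos [ 0.33594696 -0.29240571  0.41517188] axis [ 0.25719264 -0.10640482 -0.96048423]
3358 -21.428225 0.39119133 -0.31459427 [-0.0737455  -0.07274453  0.08106304  0.08874575] [-1.08496839e-02  4.60084873e-06  1.06094550e-02]
pos [ 0.4031 -0.3193  0.2721] yaw 68.14 tilt [-0.0019 -0.0011 -1.    ] -> xyz [ 0.0008  0.2251 -0.0005] turn -0.16 q7 1.9 gap 0.0599 F [ 1.1 -0.4 -0.5] t 2.4
```

View pics/w1.png

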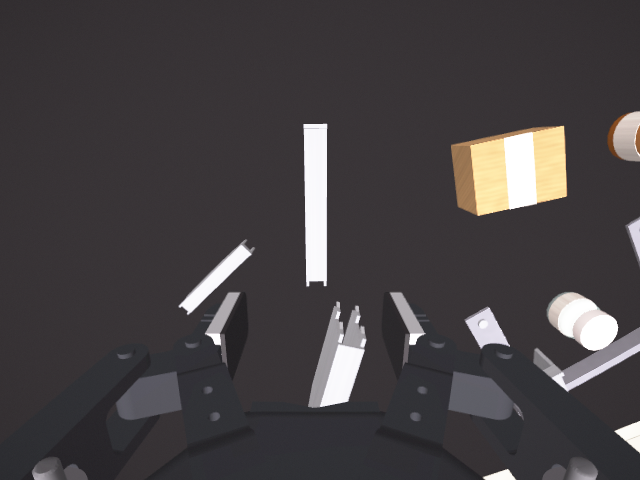

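Wrist picture: the middle bracket's top lies at (303–327, 124–283), tip towards the robot and tabs at (316,285). It is centred between the fingers. Descending to grasp.

Request:
play_rows --deltas '[{"claw": 0.3, "xyz": [0, 0.06, 0.0045], "turn": 0}, {"claw": 0.3, "xyz": [0, 0.12, 0.0045], "turn": 0}, {"claw": 0.3, "xyz": [0, 0.17, 0.0045], "turn": 0}, {"claw": 0.3, "xyz": [0, 0.21, 0.0045], "turn": 0}, {"claw": 0.3, "xyz": [0, 0.239, 0.0045], "turn": 0}]' --grip_force 80

```text
time: 3.02
ee_pos: [0.3993, -0.3155, 0.0315]
orientation: [0.586, -0.584, -0.396, 0.398]
wrist_force: [0.3, -0.0, 0.6]
finger_gap: 0.06
```

Request:
play_rows --deltas '[{"claw": 0.3, "xyz": [0, 0, 0], "turn": 0}, {"claw": 1, "xyz": [0, 0, 0], "turn": 0}, {"claw": 1, "xyz": [0, 0, 0], "turn": 0}, {"claw": 1, "xyz": [0, 0, 0], "turn": 0}, {"claw": 1, "xyz": [0, 0, 0], "turn": 0}]'

```text
time: 3.65
ee_pos: [0.4006, -0.3161, 0.0331]
orientation: [-0.585, 0.585, 0.397, -0.397]
wrist_force: [-0.3, 1.3, 8.0]
finger_gap: 0.0211
```

Request:
play_rows --deltas '[{"claw": 1, "xyz": [0, 0, 0], "turn": 0}, {"claw": 1, "xyz": [0, -0.06, 0], "turn": 0}, {"claw": 1, "xyz": [0, -0.12, 0], "turn": 0}, {"claw": 1, "xyz": [0, -0.18, 0], "turn": 0}, {"claw": 1, "xyz": [0, -0.18, 0], "turn": 0}]'

```text
time: 4.28
ee_pos: [0.4023, -0.3178, 0.2178]
orientation: [-0.582, 0.588, 0.399, -0.395]
wrist_force: [1.0, 0.6, -3.7]
finger_gap: 0.0211
```

Run:
```python
from h import *
plan([.45,-.30,.26],101.3)
save('wrist','w2')
s=load('w2');W=cloud(s)
o,p,R=tool()
P=(W.reshape(-1,3)-p)@R   # tool frame
m=(abs(P[:,0])<.02)&(P[:,1]>-.048)&(P[:,1]<-.02)&(abs(P[:,2])<.12);Q=P[m]
print(len(Q),np.percentile(Q[:,2],[0,1,99,100]))
for lo in np.arange(-.1,.1,.02):
    q=Q[(Q[:,2]>lo)&(Q[:,2]<lo+.02)]
    if len(q)>20: print(round(lo,2),len(q),np.round(np.median(q,0),4),np.round(np.percentile(q[:,0],[2,98]),4))
```

```text
pos [ 0.4023 -0.3178  0.2178] yaw 68.31 tilt [ 0.0084 -0.0036 -1.    ] -> xyz [ 0.0342 -0.0418 -0.0381] turn -32.99 q7 1.92 gap 0.0211 F [ 1.   0.6 -3.7] t 4.28
23429 [-0.02466231 -0.02131116  0.08546961  0.08672851]
-0.04 409 [ 0.0005 -0.0406 -0.0215] [-0.01    0.0106]
-0.02 3092 [ 0.0002 -0.0406 -0.0089] [-0.0118  0.0124]
0.0 4828 [ 0.0002 -0.0404  0.0105] [-0.0183  0.0174]
0.02 3819 [ 0.0005 -0.0402  0.0304] [-0.0102  0.011 ]
0.04 4422 [ 0.0005 -0.0401  0.0503] [-0.0101  0.0111]
0.06 5127 [ 0.0004 -0.04    0.0702] [-0.0101  0.0112]
0.08 1732 [ 0.0007 -0.0458  0.0824] [-0.01    0.0111]
```

Request:
play_rows --deltas '[{"claw": 1, "xyz": [0.055, -0.012, 0.006], "turn": -7}, {"claw": 1, "xyz": [0.11, -0.012, 0.012], "turn": -14}, {"claw": 1, "xyz": [0.165, -0.012, 0.018], "turn": -21}, {"claw": 1, "xyz": [0.22, -0.012, 0.024], "turn": -28}, {"claw": 1, "xyz": [0.27, -0.012, 0.029], "turn": -32.7}]'

```text
time: 4.95
ee_pos: [0.473, -0.0526, 0.2249]
orientation: [0.448, -0.449, -0.547, 0.547]
wrist_force: [0.2, -0.0, -2.9]
finger_gap: 0.0206
```

Run:
```python
from h import *
plan([.535,.055,.23],101)
```

```text
pos [ 0.473  -0.0526  0.2249] yaw 101.28 tilt [ 0.0012 -0.0011 -1.    ] -> xyz [ 0.0934 -0.0051 -0.0818] turn 0.28 q7 1.84 gap 0.0206 F [ 0.2 -0.  -2.9] t 4.95
```

Request:
play_rows --deltas '[{"claw": 1, "xyz": [0.047, -0.003, -0.041], "turn": 0.2}, {"claw": 1, "xyz": [0.093, -0.005, -0.082], "turn": 0.3}, {"claw": 1, "xyz": [0.093, -0.005, -0.082], "turn": 0.3}, {"claw": 1, "xyz": [0.093, -0.005, -0.082], "turn": 0.3}]'

```text
time: 5.45
ee_pos: [0.5342, 0.0545, 0.2277]
orientation: [0.45, -0.45, -0.544, 0.547]
wrist_force: [-0.8, -0.9, -2.6]
finger_gap: 0.0212
```

Run:
```python
from h import *
plan([.6126,.0713,.23],101)
save('wrist','w3');save('top','t3')
a=load('w3')['p'];b=load('t3')['p'][130:260,210:380]
b=cv2.resize(b,(510,390),interpolation=cv2.INTER_CUBIC)
cv2.imwrite('pics/w3t3.png',cv2.hconcat([cv2.resize(a,(290,217)),np.zeros((217,2,3),np.uint8)])[:,:,::-1])
c=np.zeros((390,800,3),np.uint8);c[:217,:290]=cv2.resize(a,(290,217),interpolation=cv2.INTER_AREA);c[:,290:]=b
cv2.imwrite('pics/m3.png',c[:,:,::-1])
```

```text
pos [0.5342 0.0545 0.2277] yaw 101.0 tilt [-0.0026 -0.0027 -1.    ] -> xyz [ 0.0016 -0.0026 -0.0801] turn -0.0 q7 1.68 gap 0.0212 F [-0.8 -0.9 -2.6] t 5.45
```

View pics/m3.png

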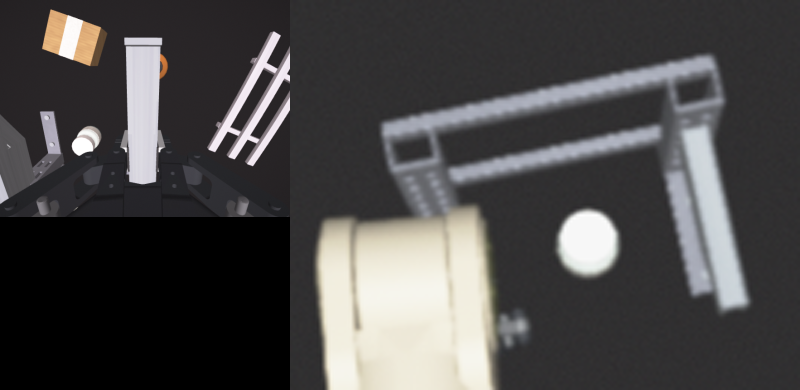

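The left panel (wrist) shows the held bracket at (125–160, 38–185) and the fitted bracket at the left edge (0–35, 115–200). The right panel (top) shows the bare upright's top front edge at about (392,171)–(440,162) and the fitted one's at about (672,110)–(723,98). The arm hides the held bracket.

Run:
```python
from h import *
s=load('t0')
px=np.array([[392,171],[440,162],[672,110],[723,98]],float);px=np.c_[210+(px[:,0]-290+.0)/3-.33,130+px[:,1]/3-.33]
X=onz(s,px,.25);print(np.round(X[:,:2],4),'dist',np.linalg.norm(X[:2].mean(0)-X[2:].mean(0)))
d=X[:2].mean(0)-X[2:].mean(0);print('yaw',np.degrees(np.arctan2(-d[0],d[1])),'L',X[:2].mean(0),'R',X[2:].mean(0))
# vertical front faces from depth: top cam + wrist
def face(P,n,g,yaw):
    u=np.array([np.cos(np.radians(yaw)),np.sin(np.radians(yaw))]);v=np.array([-u[1],u[0]])
    a=(P[:,:2]-g)@u;b=(P[:,:2]-g)@v
    m=(abs(a)<.03)&(abs(b)<.019)&(P[:,2]>.19)&(P[:,2]<.245);print(n,'face',m.sum(),np.round(np.percentile(a[m],[5,25,50,75]),4) if m.sum()>5 else '')
for fn in('t0','t3','w3'):
    P=cloud(load(fn)).reshape(-1,3)
    face(P,fn+'L',np.array([.6844,.0857]),11.2);face(P,fn+'R',np.array([.7317,-.1495]),11.2)
for fn in('t0','t3','w3'):
    W=cloud(load(fn));P=W.reshape(-1,3)
    m=(P[:,2]>.168)&(P[:,2]<.181)&(abs(P[:,0]-.645)<.08)&(abs(P[:,1]+.167)<.035);Q=P[m]
    if len(Q)<30: print(fn,len(Q));continue
    vx,vy,x,y=cv2.fitLine(Q[:,:2].astype(np.float32),cv2.DIST_HUBER,0,.001,.001).ravel()
    if vx<0:vx,vy=-vx,-vy
    a=(Q[:,:2]-[x,y])@[vx,vy];b=(Q[:,:2]-[x,y])@[-vy,vx]
    t=P[(P[:,2]>.1825-.002)&(P[:,2]<.19)&(abs(P[:,0]-.58)<.03)&(abs(P[:,1]+.18)<.03)]
    print(fn,len(Q),'yaw',np.degrees(np.arctan2(vy,vx)),x,y,np.percentile(a,[0.5,99.5]),np.percentile(b,[1,50,99]),'z',np.median(Q[:,2]),'tip',len(t),t.mean(0) if len(t) else '')
# held bracket absolute
s=load('w3');P=cloud(s).reshape(-1,3);o,p,R=tool();T=(P-p)@R
m=(abs(T[:,0])<.02)&(T[:,1]>-.046)&(T[:,1]<-.03)&(T[:,2]>.02)&(T[:,2]<.09);Q=P[m]
vx,vy,x,y=cv2.fitLine(Q[:,:2].astype(np.float32),cv2.DIST_HUBER,0,.001,.001).ravel()
print('held yaw',np.degrees(np.arctan2(vy,vx)),x,y,'z',np.median(Q[:,2]),'rel tool',np.median(T[m],0),np.percentile(T[m][:,0],[2,98]),np.percentile(T[m][:,2],[.1,99.9]))
c=np.polyfit(T[m][:,2],T[m][:,1],1);print('slope deg',np.degrees(np.arctan(c[0])),'y at z=0',c[1]); print('tilt',R[:,1])
```

```text
[[ 0.6857  0.104 ]
 [ 0.6926  0.0645]
 [ 0.7331 -0.128 ]
 [ 0.7424 -0.1705]] dist 0.23850787138490365
yaw 11.750953287671337 L [0.6891859  0.08424087 0.25      ] R [ 0.73775995 -0.14926837  0.25      ]
t0L face 83 [0.0037 0.0043 0.0049 0.0059]
t0R face 91 [0.0025 0.0032 0.004  0.0058]
t3L face 77 [0.0038 0.0046 0.0052 0.0058]
t3R face 95 [0.0024 0.0035 0.004  0.0087]
w3L face 0 
w3R face 0 
t0 458 yaw 11.080837 0.65274185 -0.16542956 [-0.07388209  0.07253591] [-0.01140165 -0.00016783  0.01085259] z 0.17499434425598828 tip 16 [ 0.58420277 -0.17955299  0.18384356]
t3 465 yaw 11.2274275 0.65242827 -0.16541797 [-0.07506844  0.07369104] [-1.12036315e-02  8.69824530e-05  1.08005520e-02] z 0.17532313591563994 tip 20 [ 0.58806762 -0.17851417  0.18330293]
w3 1271 yaw 9.461066 0.6899482 -0.14813839 [-0.04083927  0.03288573] [-0.01397224 -0.00029039  0.00204053] z 0.17497678160042357 tip 0 
held yaw 10.82246 0.47802556 0.045235854 z 0.26537311463707974 rel tool [ 0.00279189 -0.03649222  0.05844672] [-0.00778689  0.01337775] [0.02009923 0.08692078]
slope deg -3.1473944055652394 y at z=0 -0.034031891076436054
tilt [-7.25851572e-04 -1.89704405e-03 -9.99997937e-01]
```

```bash
cat >> h.py <<'E'
def held(fn='wh',n=2):
    for i in range(n):
        o,p,R=tool(); save('wrist',fn); s=load(fn);P=cloud(s).reshape(-1,3);T=(P-p)@R
        m=(abs(T[:,0])<.02)&(T[:,1]>-.048)&(T[:,1]<-.028)&(T[:,2]>.02)&(T[:,2]<.075);Q=T[m]
        m2=(abs(T[:,0])<.02)&(T[:,1]>-.06)&(T[:,1]<-.028)&(T[:,2]>.02)&(T[:,2]<.12)
        c=np.polyfit(Q[:,2],Q[:,1],1);vz,vx_,z0,x0=cv2.fitLine(Q[:,[2,0]].astype(np.float32),cv2.DIST_HUBER,0,.001,.001).ravel()
        k=vx_/vz
        b=[np.percentile(Q[abs(Q[:,2]-zz)<.006][:,0],[2,98]).mean() for zz in(.025,.045,.065)]
        W=P[m];print('top y@z0 %.4f pitch %.2f  x@z=.03,.07 %.4f %.4f  mid'%(c[1],np.degrees(np.arctan(c[0])),x0+k*(.03-z0),x0+k*(.07-z0)),np.round(b,4),'tip z',np.round(np.percentile(T[m2][:,2],99.9),4),'worldz',np.median(W[:,2]).round(4),'tcp',np.round(p,4),'tilt',np.round(R[:,1],4))
E
python3 - <<'E'
from h import *
held(n=3)
plan([.6126,.0713,.23],101)
E
```

```text
top y@z0 -0.0376 pitch 0.13  x@z=.03,.07 0.0015 0.0017  mid [0.0015 0.0016 0.0017] tip z 0.0871 worldz 0.2663 tcp [0.5345 0.0531 0.2288] tilt [-7.0e-04 -1.9e-03 -1.0e+00]
top y@z0 -0.0375 pitch 0.13  x@z=.03,.07 0.0016 0.0017  mid [0.0016 0.0016 0.0016] tip z 0.0871 worldz 0.2667 tcp [0.5346 0.0531 0.2293] tilt [ 1.0e-04 -1.5e-03 -1.0e+00]
top y@z0 -0.0376 pitch 0.17  x@z=.03,.07 0.0015 0.0017  mid [0.0015 0.0016 0.0016] tip z 0.087 worldz 0.267 tcp [0.5348 0.0533 0.2296] tilt [ 6.0e-04 -1.1e-03 -1.0e+00]
pos [0.5349 0.0535 0.2298] yaw 100.86 tilt [ 1.e-03 -9.e-04 -1.e+00] -> xyz [ 0.0028 -0.0001 -0.0797] turn -0.14 q7 1.68 gap 0.0215 F [ 0.3 -0.1 -3. ] t 5.7
```

```bash
cat >> h.py <<'E'
YAW=11.15
def ab(a,b,z):
    y=np.radians(YAW);u=np.array([np.cos(y),np.sin(y)]);v=np.array([-u[1],u[0]]);return [*(a*u+b*v),z]
def cur():
    o,p,R=tool();y=np.radians(YAW);u=np.array([np.cos(y),np.sin(y)]);v=np.array([-u[1],u[0]])
    print('a %.4f b %.4f z %.4f'%(p[:2]@u,p[:2]@v,p[2]));
E
python3 - <<'E'
from h import *
plan(ab(.601,-.049,.1495),101.15)
E
```

```text
pos [0.5349 0.0535 0.2298] yaw 100.86 tilt [ 1.e-03 -9.e-04 -1.e+00] -> xyz [ 0.0024  0.0804 -0.0658] turn -0.29 q7 1.68 gap 0.0215 F [ 0.3 -0.1 -3. ] t 5.7
```

Request:
play_rows --deltas '[{"claw": 1, "xyz": [0.002, 0.04, -0.033], "turn": -0.2}, {"claw": 1, "xyz": [0.0024, 0.0804, -0.0658], "turn": -0.3}, {"claw": 1, "xyz": [0.0024, 0.0804, -0.0658], "turn": -0.3}, {"claw": 1, "xyz": [0.0024, 0.0804, -0.0658], "turn": -0.3}, {"claw": 1, "xyz": [0.0024, 0.0804, -0.0658], "turn": -0.3}]'

```text
time: 6.32
ee_pos: [0.5997, 0.0676, 0.1517]
orientation: [-0.448, 0.45, 0.547, -0.545]
wrist_force: [-1.0, 0.3, -2.9]
finger_gap: 0.0214
```

Run:
```python
from h import *
plan(ab(.601,-.049,.1495),101.15);cur()
held('w4',1);save('scene','s4')
plan(ab(.601,-.049,.1495),101.15);cur()
a=load('s4')['p'][215:345,255:425]
b=load('w4')['p']
c=np.zeros((520,680,3),np.uint8);c[:]=cv2.resize(a,(680,520),interpolation=cv2.INTER_CUBIC)
cv2.imwrite('pics/m4.png',c[:,:,::-1])
```

```text
pos [0.5997 0.0676 0.1517] yaw 101.11 tilt [ 4.3e-03  1.0e-04 -1.0e+00] -> xyz [0.0006 0.0022 0.0004] turn -0.04 q7 1.74 gap 0.0214 F [-1.   0.3 -2.9] t 6.33
a 0.6014 b -0.0496 z 0.1517
top y@z0 -0.0376 pitch 0.15  x@z=.03,.07 0.0016 0.0017  mid [0.0015 0.0016 0.0016] tip z 0.087 worldz 0.189 tcp [0.5997 0.0676 0.1517] tilt [ 4.3e-03  1.0e-04 -1.0e+00]
pos [0.5995 0.068  0.1515] yaw 101.13 tilt [ 4.e-03  3.e-04 -1.e+00] -> xyz [0.0003 0.002  0.0004] turn -0.02 q7 1.74 gap 0.0211 F [ 0.1 -0.6 -2.8] t 6.42
a 0.6014 b -0.0492 z 0.1515
```

View pics/m4.png

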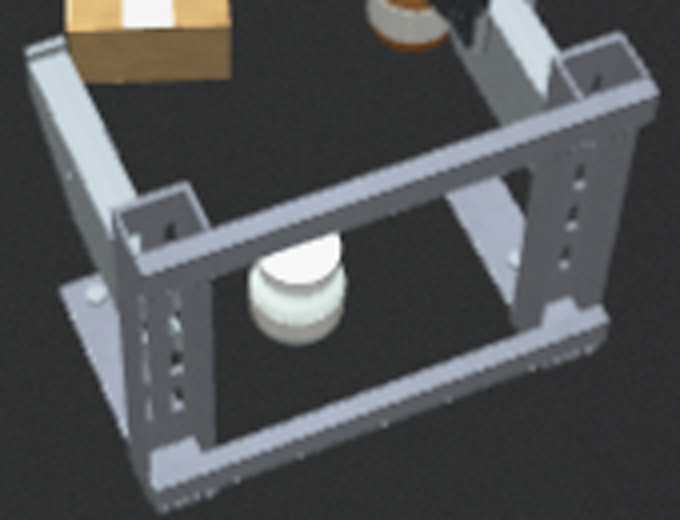

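Request:
play_rows --deltas '[{"claw": 1, "xyz": [0.0003, 0.0025, -0.004], "turn": 0}, {"claw": 1, "xyz": [0.0003, 0.0025, -0.008], "turn": 0}, {"claw": 1, "xyz": [0.0003, 0.0025, -0.01], "turn": 0}, {"claw": 1, "xyz": [0.0003, 0.0025, -0.012], "turn": 0}, {"claw": 1, "xyz": [0.0003, 0.0025, -0.013], "turn": 0}]'

```text
time: 7.05
ee_pos: [0.6123, 0.0708, 0.1489]
orientation: [-0.448, 0.45, 0.547, -0.545]
wrist_force: [-0.6, -0.2, -2.6]
finger_gap: 0.0211
```

Run:
```python
from h import *
plan(ab(.619,-.049,.149),101.15);cur()
```

```text
pos [0.6123 0.0708 0.1489] yaw 101.14 tilt [ 3.8e-03  2.0e-04 -1.0e+00] -> xyz [-0.0001 -0.0001 -0.0045] turn -0.01 q7 1.74 gap 0.0211 F [-0.6 -0.2 -2.6] t 7.05
a 0.6145 b -0.0489 z 0.1489
```

Request:
play_rows --deltas '[{"claw": 1, "xyz": [0, 0, -0.001], "turn": 0}, {"claw": 1, "xyz": [0, 0, -0.002], "turn": 0}, {"claw": 1, "xyz": [0, 0, -0.003], "turn": 0}, {"claw": 1, "xyz": [0, 0, -0.003], "turn": 0}]'

```text
time: 7.55
ee_pos: [0.6153, 0.0714, 0.1489]
orientation: [-0.448, 0.45, 0.547, -0.545]
wrist_force: [-0.3, -0.1, -3.1]
finger_gap: 0.0214
```

Request:
play_rows --deltas '[{"claw": 1, "xyz": [0, 0, -0.001], "turn": 0}, {"claw": 1, "xyz": [0, 0, -0.002], "turn": 0}, {"claw": 1, "xyz": [0, 0, -0.003], "turn": 0}, {"claw": 1, "xyz": [0, 0, -0.003], "turn": 0}]'

```text
time: 8.05
ee_pos: [0.6166, 0.0716, 0.1489]
orientation: [0.449, -0.449, -0.546, 0.546]
wrist_force: [-10.2, -1.7, 3.1]
finger_gap: 0.0209
```

Run:
```python
from h import *
plan(ab(.619,-.049,.149),101.15);cur();held('w5',1)
```

```text
pos [0.6166 0.0716 0.1489] yaw 101.13 tilt [-0.e+00 -1.e-04 -1.e+00] -> xyz [-0.     -0.0001 -0.0002] turn -0.02 q7 1.75 gap 0.0209 F [-10.2  -1.7   3.1] t 8.05
a 0.6188 b -0.0490 z 0.1489
top y@z0 -0.0375 pitch 0.12  x@z=.03,.07 0.0015 0.0016  mid [0.0015 0.0015 0.0016] tip z 0.0871 worldz 0.1863 tcp [0.6166 0.0716 0.1489] tilt [-0.e+00 -1.e-04 -1.e+00]
```

Contact came with the bracket's back at a = 0.692 (face measured at 0.6925), so the tabs are in. Now down.

Request:
play_rows --deltas '[{"claw": 1, "xyz": [0, 0.002, 0], "turn": 0}, {"claw": 1, "xyz": [0, 0.004, 0], "turn": 0}, {"claw": 1, "xyz": [0, 0.006, 0], "turn": 0}, {"claw": 1, "xyz": [0, 0.008, 0], "turn": 0}, {"claw": 1, "xyz": [0, 0.008, 0], "turn": 0}]'

```text
time: 8.72
ee_pos: [0.6165, 0.0716, 0.1405]
orientation: [0.449, -0.449, -0.546, 0.546]
wrist_force: [-1.2, -0.8, -3.3]
finger_gap: 0.0209
```

Run:
```python
from h import *
plan(ab(.619,-.049,.138),101.15);cur()
```

```text
pos [0.6165 0.0716 0.1405] yaw 101.12 tilt [-3.e-04 -2.e-04 -1.e+00] -> xyz [-0.      0.0025 -0.0003] turn -0.03 q7 1.75 gap 0.0209 F [-1.2 -0.8 -3.3] t 8.72
a 0.6187 b -0.0490 z 0.1405
```

Request:
play_rows --deltas '[{"claw": 1, "xyz": [0, 0.001, 0], "turn": 0}, {"claw": 1, "xyz": [0, 0.002, 0], "turn": 0}, {"claw": 1, "xyz": [0, 0.003, 0], "turn": 0}, {"claw": 1, "xyz": [0, 0.003, 0], "turn": 0}]'

```text
time: 9.22
ee_pos: [0.6164, 0.0715, 0.1379]
orientation: [0.449, -0.449, -0.546, 0.546]
wrist_force: [-4.9, -0.5, 1.6]
finger_gap: 0.0214
```

Request:
play_rows --deltas '[{"claw": 1, "xyz": [0, 0.001, 0], "turn": 0}, {"claw": 1, "xyz": [0, 0.002, 0], "turn": 0}, {"claw": 1, "xyz": [0, 0.003, 0], "turn": 0}, {"claw": 1, "xyz": [0, 0.003, 0], "turn": 0}]'

```text
time: 9.72
ee_pos: [0.6163, 0.0714, 0.1374]
orientation: [-0.449, 0.449, 0.546, -0.546]
wrist_force: [-14.5, -2.0, 15.8]
finger_gap: 0.0209
```

Run:
```python
from h import *
plan(ab(.619,-.049,.138),101.15);cur();held('w6',1);save('scene','s6')
a=load('s6')['p'][215:345,255:425]
cv2.imwrite('pics/m6.png',cv2.resize(a,(680,520),interpolation=cv2.INTER_CUBIC)[:,:,::-1])
```

```text
pos [0.6163 0.0714 0.1374] yaw 101.11 tilt [ 6.e-04  1.e-03 -1.e+00] -> xyz [ 0.0001 -0.0006 -0.0005] turn -0.04 q7 1.75 gap 0.0209 F [-14.5  -2.   15.8] t 9.72
a 0.6185 b -0.0491 z 0.1374
top y@z0 -0.0376 pitch 0.47  x@z=.03,.07 0.0015 0.0016  mid [0.0015 0.0016 0.0016] tip z 0.0871 worldz 0.1745 tcp [0.6163 0.0714 0.1374] tilt [ 6.e-04  1.e-03 -1.e+00]
```

View pics/m6.png

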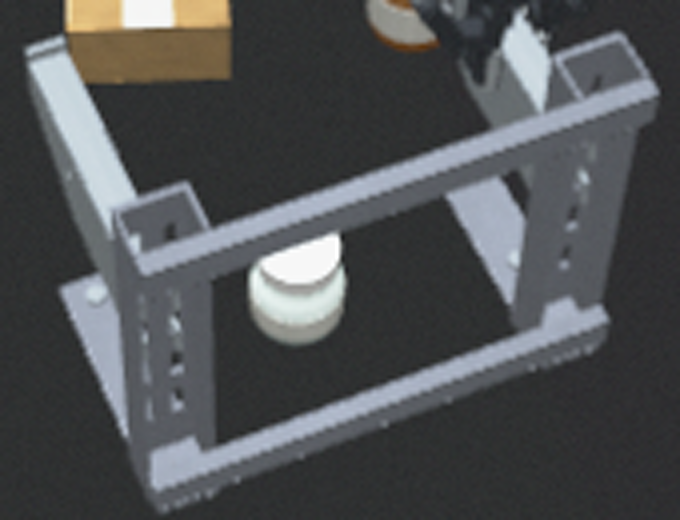

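Scene crop: the bracket's back meets the bare upright at (545,105), and light tab shapes show in the bare upright's slots at (585,150–180). Its top is at 174.5 mm and 16 N resists. One more firm push, then release.

Request:
play_rows --deltas '[{"claw": 1, "xyz": [0, 0.0025, 0.0], "turn": 0}, {"claw": 1, "xyz": [0, 0.004, 0.0], "turn": 0}, {"claw": 1, "xyz": [0, 0.004, 0.0], "turn": 0}, {"claw": 1, "xyz": [0, 0.004, 0], "turn": 0}]'

```text
time: 10.32
ee_pos: [0.6162, 0.0713, 0.1369]
orientation: [-0.449, 0.449, 0.547, -0.545]
wrist_force: [-18.4, -1.7, 23.7]
finger_gap: 0.0212
```

Request:
play_rows --deltas '[{"claw": 1, "xyz": [0, 0.0, 0.0], "turn": 0}, {"claw": 0.3, "xyz": [0, 0.0, 0.0], "turn": 0}, {"claw": 0.3, "xyz": [0, 0.0, 0.0], "turn": 0}, {"claw": 0.3, "xyz": [0, 0, 0], "turn": 0}, {"claw": 0.3, "xyz": [0, 0, 0], "turn": 0}]'

```text
time: 10.95
ee_pos: [0.6163, 0.0713, 0.1367]
orientation: [-0.449, 0.449, 0.547, -0.545]
wrist_force: [-0.2, -0.4, 0.9]
finger_gap: 0.0598
```

Run:
```python
from h import *
plan(ab(.619,-.049,.138),101.15);cur();held('w7',1)
```

```text
pos [0.6163 0.0713 0.1367] yaw 101.11 tilt [ 0.002   0.0025 -1.    ] -> xyz [ 0.0002 -0.0013 -0.0006] turn -0.04 q7 1.75 gap 0.0598 F [-0.2 -0.4  0.9] t 10.95
a 0.6184 b -0.0492 z 0.1367
top y@z0 -0.0373 pitch 1.17  x@z=.03,.07 0.0014 0.0013  mid [0.0014 0.0014 0.0014] tip z 0.0881 worldz 0.1729 tcp [0.6163 0.0713 0.1367] tilt [ 0.002   0.0025 -1.    ]
```

Request:
play_rows --deltas '[{"claw": 0.3, "xyz": [0, -0.03, 0.0], "turn": 0}, {"claw": 0.3, "xyz": [0, -0.08, 0.0], "turn": 0}, {"claw": 0.3, "xyz": [0, -0.13, 0.0], "turn": 0}, {"claw": 0.3, "xyz": [0, -0.13, 0], "turn": 0}]'

```text
time: 11.5
ee_pos: [0.6181, 0.0708, 0.2718]
orientation: [-0.447, 0.451, 0.549, -0.543]
wrist_force: [-0.5, -0.7, -0.4]
finger_gap: 0.0601
```

Run:
```python
from h import *
plan([.4985,.3403,.27],79)
s=load('t0');W=cloud(s);P=W.reshape(-1,3);m=(P[:,2]>.022)&(P[:,2]<.034)&(abs(P[:,0]-.4985)<.2)&(abs(P[:,1]-.34)<.14);Q=P[m]
u=np.array([np.cos(np.radians(79)),np.sin(np.radians(79))]);v=np.array([-u[1],u[0]])
for d in(77,78,79,80,81):
    v=np.array([-np.sin(np.radians(d)),np.cos(np.radians(d))]);u=np.array([v[1],-v[0]])
    a=(Q[:,:2]-[.4985,.3403])@u; h=np.histogram(a,np.arange(-.09,.09,.002))[0]; print(d,(h**2).sum(),h)
```

```text
pos [0.6181 0.0708 0.2718] yaw 101.1 tilt [ 0.0104  0.004  -0.9999] -> xyz [0.2875 0.0016 0.0655] turn 22.1 q7 1.72 gap 0.0601 F [-0.5 -0.7 -0.4] t 11.5
77 125559 [ 0  0  0  0  0  0  3 15 28 45 49 67 67 62 71 69 67 58 47 40 15  7  0  0
  0  0  1  2  0  0  0  0  0  1  0  1  9 16 32 54 54 69 70 68 66 73 64 60
 34 32 18  2  0  0  1  0  0  0  0  0  0  0  0  1  1  1  0 20 47 48 59 71
 74 66 61 60 84 60 48 22 12  1  0  0  0  0  0  0  0]
78 135921 [ 0  0  0  0  0  0  0  2 25 43 69 71 62 67 61 76 68 72 55 31  8  0  0  0
  0  1  1  1  0  0  0  0  0  1  0  0  0  9 22 67 77 60 67 69 66 74 69 64
 44 29  5  0  0  1  0  0  0  0  0  0  0  0  1  0  1  1  0  5 39 61 77 62
 69 64 72 62 69 65 65 22  1  0  0  0  0  0  0  0  0]
79 141319 [ 0  0  0  0  0  0  0  0  4 66 72 66 63 68 68 69 73 63 67 30  1  0  0  0
  1  1  0  0  1  0  0  0  1  0  0  0  0  0 18 82 62 69 65 71 69 72 72 65
 59 16  1  1  0  1  0  0  0  0  0  0  0  1  0  0  1  1  1  1 38 78 63 66
 60 66 67 68 64 78 55 24  4  0  0  0  0  0  0  0  0]
80 131501 [ 0  0  0  0  0  0  0  3 18 50 73 61 67 62 73 70 73 54 60 34 12  0  0  1
  0  1  0  0  0  1  0  1  0  0  0  0  0  7 29 58 69 67 71 72 62 63 74 69
 52 22  5  1  2  0  0  0  0  0  0  0  0  1  0  1  0  1  3 14 41 60 66 62
 55 71 73 58 71 65 46 26 20  2  0  0  0  0  0  0  0]
81 120075 [ 0  0  0  0  0  0  3 10 36 35 53 70 64 70 62 71 68 58 46 36 20  8  0  1
  1  0  0  0  0  0  2  0  0  0  0  0  7 23 28 43 58 74 68 69 68 63 67 60
 46 22 18  7  1  1  0  0  0  0  0  0  1  0  0  1  0  3 11 26 41 59 48 62
 54 65 75 63 64 51 40 29 24 18  1  0  0  0  0  0  0]
```

Request:
play_rows --deltas '[{"claw": 0.3, "xyz": [0.057, 0, 0.013], "turn": 5}, {"claw": 0.3, "xyz": [0.114, 0, 0.026], "turn": 10}, {"claw": 0.3, "xyz": [0.171, 0, 0.04], "turn": 15}, {"claw": 0.3, "xyz": [0.228, 0, 0.052], "turn": 20}, {"claw": 0.3, "xyz": [0.285, 0, 0.065], "turn": 22.2}]'

```text
time: 12.12
ee_pos: [0.4983, 0.3394, 0.2707]
orientation: [-0.545, 0.548, 0.452, -0.445]
wrist_force: [0.1, -0.4, -0.4]
finger_gap: 0.0598
```

Request:
play_rows --deltas '[{"claw": 0.3, "xyz": [0, 0, 0], "turn": 0}, {"claw": 0.3, "xyz": [0, 0, 0], "turn": 0}, {"claw": 0.3, "xyz": [0, 0, 0], "turn": 0}]'

```text
time: 12.5
ee_pos: [0.4993, 0.3375, 0.2706]
orientation: [-0.546, 0.549, 0.451, -0.445]
wrist_force: [-0.0, -0.5, 0.7]
finger_gap: 0.06
```

Run:
```python
from h import *
plan([.4981,.3383,.028],78.9)
save('wrist','w8');save('top','t8')
def rect(P,n):
    (c,sz,a)=cv2.minAreaRect((P[:,:2]*1000).astype(np.float32));print(n,len(P),np.round(c,1),np.round(sz,1),round(a,2),'z',np.median(P[:,2]))
for fn in('t0','t8','w8'):
    P=cloud(load(fn)).reshape(-1,3);m=(P[:,2]>.022)&(P[:,2]<.034)&(abs(P[:,0]-.4985)<.19)&(abs(P[:,1]-.34)<.13);rect(P[m],fn)
P=cloud(load('t8')).reshape(-1,3)
y=np.radians(YAW);u=np.array([np.cos(y),np.sin(y)]);v=np.array([-u[1],u[0]])
A=P[:,:2]@u;B=P[:,:2]@v
for n,b0 in(('new',-.0490),('fitted',-.289)):
    m=(P[:,2]>.15)&(P[:,2]<.2)&(abs(B-b0)<.02)&(A>.5)&(A<.685);a,b,z=A[m],B[m],P[m][:,2]
    t=(z<.179)&(z>.165)
    c=np.polyfit(a[t],z[t],1);print(n,m.sum(),'a',np.percentile(a,[0,1,99]).round(4),'b',np.percentile(b[t],[1,50,99]).round(4),'z@a=.54,.61,.68',np.polyval(c,[.54,.61,.68]).round(4))
b=cv2.resize(load('t8')['p'][130:260,210:380],(680,520),interpolation=cv2.INTER_CUBIC)
cv2.imwrite('pics/m8.png',b[:,:,::-1])
```

```text
pos [0.4993 0.3375 0.2706] yaw 78.62 tilt [ 0.0099  0.0027 -0.9999] -> xyz [-0.0006  0.2426  0.0036] turn -0.28 q7 0.82 gap 0.06 F [-0.  -0.5  0.7] t 12.5
t0 2173 [498.4 340. ] [144.  303.8] 78.81 z 0.028360180751611244
t8 1830 [498.3 339.2] [142.2 303.5] 78.73 z 0.028309410142532965
w8 14311 [498.1 339.2] [141.  303.3] 78.93 z 0.028716580312595996
new 524 a [0.5314 0.5322 0.6831] b [-0.0586 -0.048  -0.0368] z@a=.54,.61,.68 [0.1728 0.1734 0.1739]
fitted 549 a [0.5325 0.5328 0.6828] b [-0.2997 -0.2886 -0.2778] z@a=.54,.61,.68 [0.1744 0.1744 0.1744]
```

View pics/m8.png

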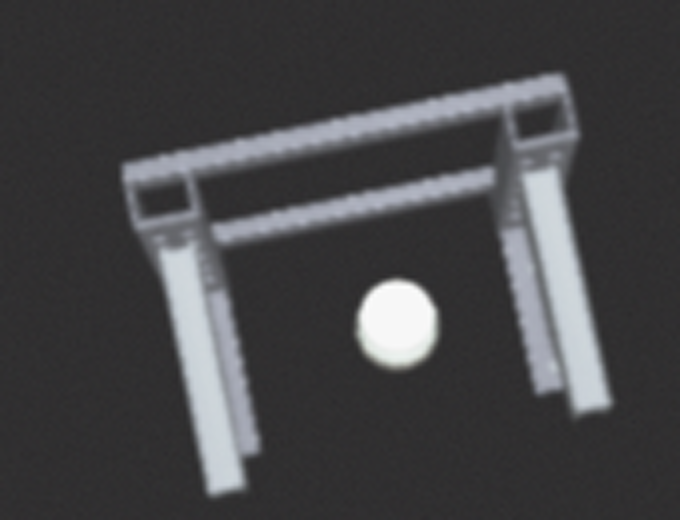

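The new bracket lies parallel to the fitted one, 241 mm apart, its top within 1.6 mm of the other's along its length, with both backs on their uprights. Next, the shelf.

Request:
play_rows --deltas '[{"claw": 0.42, "xyz": [0, 0.06, 0.001], "turn": -0.3}, {"claw": 0.42, "xyz": [0, 0.12, 0.002], "turn": -0.3}, {"claw": 0.42, "xyz": [0, 0.18, 0.003], "turn": -0.3}, {"claw": 0.42, "xyz": [0, 0.21, 0.0035], "turn": -0.3}, {"claw": 0.42, "xyz": [0, 0.21, 0.0035], "turn": -0.3}]' --grip_force 80

```text
time: 13.22
ee_pos: [0.4968, 0.3371, 0.0584]
orientation: [-0.545, 0.548, 0.451, -0.447]
wrist_force: [0.1, 0.2, 0.0]
finger_gap: 0.0499
```

Run:
```python
from h import *
plan([.4982,.3391,.007],78.9)
```

```text
pos [0.4968 0.3371 0.0584] yaw 78.84 tilt [ 6.2e-03 -4.0e-04 -1.0e+00] -> xyz [ 0.0022  0.0514 -0.0007] turn -0.06 q7 0.87 gap 0.0499 F [0.1 0.2 0. ] t 13.22
```

Request:
play_rows --deltas '[{"claw": 0.42, "xyz": [0.002, 0.03, -0.0007], "turn": 0}, {"claw": 0.42, "xyz": [0.002, 0.045, -0.0007], "turn": 0}, {"claw": 0.42, "xyz": [0.002, 0.051, -0.0007], "turn": 0}, {"claw": 0.42, "xyz": [0.002, 0.051, -0.0007], "turn": 0}, {"claw": 0.8, "xyz": [0.002, 0.051, -0.0007], "turn": 0}]'

```text
time: 13.85
ee_pos: [0.4989, 0.3394, 0.0086]
orientation: [-0.545, 0.548, 0.451, -0.447]
wrist_force: [-0.5, -0.1, 0.4]
finger_gap: 0.0328
```

Request:
play_rows --deltas '[{"claw": 1, "xyz": [0, 0, 0], "turn": 0}, {"claw": 1, "xyz": [0, 0, 0], "turn": 0}, {"claw": 1, "xyz": [0, 0, 0], "turn": 0}, {"claw": 1, "xyz": [0, 0, 0], "turn": 0}]'

```text
time: 14.35
ee_pos: [0.4991, 0.3396, 0.0092]
orientation: [-0.545, 0.548, 0.451, -0.447]
wrist_force: [-1.0, -1.3, 6.5]
finger_gap: 0.0182
```

Run:
```python
from h import *
plan([.45,.25,.30],30)
```

```text
pos [0.4991 0.3396 0.0092] yaw 78.84 tilt [ 0.0081  0.0013 -1.    ] -> xyz [-0.0965 -0.2913  0.0286] turn 48.84 q7 0.89 gap 0.0182 F [-1.  -1.3  6.5] t 14.35
```

Request:
play_rows --deltas '[{"claw": 1, "xyz": [0, -0.03, 0], "turn": 0}, {"claw": 1, "xyz": [0, -0.09, 0], "turn": 0}, {"claw": 1, "xyz": [0, -0.15, 0], "turn": 0}, {"claw": 1, "xyz": [0, -0.21, 0], "turn": 0}, {"claw": 1, "xyz": [0, -0.27, 0], "turn": 0}]'

```text
time: 14.98
ee_pos: [0.4963, 0.3389, 0.2804]
orientation: [-0.545, 0.548, 0.451, -0.447]
wrist_force: [0.9, 0.9, -3.9]
finger_gap: 0.0183
```

Request:
play_rows --deltas '[{"claw": 1, "xyz": [0, -0.03, 0], "turn": 0}, {"claw": 1, "xyz": [0, -0.03, 0], "turn": 9}, {"claw": 1, "xyz": [0, -0.03, 0], "turn": 18}, {"claw": 1, "xyz": [0, -0.03, 0], "turn": 27}, {"claw": 1, "xyz": [0, -0.03, 0], "turn": 36}]'

```text
time: 15.6
ee_pos: [0.4957, 0.3387, 0.3093]
orientation: [-0.658, 0.66, 0.258, -0.255]
wrist_force: [-0.3, -0.7, -3.8]
finger_gap: 0.0181
```

Run:
```python
from h import *
plan(ab(.615,-.1683,.30),YAW);cur();held('w9',1)
```

```text
pos [0.4957 0.3387 0.3093] yaw 42.54 tilt [ 5.6e-03 -5.0e-04 -1.0e+00] -> xyz [-0.1569  0.0103 -0.3784] turn 31.39 q7 0.2 gap 0.0181 F [-0.3 -0.7 -3.8] t 15.6
a 0.5518 b 0.2364 z 0.3093Traceback (most recent call last):
  File "<stdin>", line 2, in <module>
  File "h.py", line 37, in held
    c=np.polyfit(Q[:,2],Q[:,1],1);vz,vx_,z0,x0=cv2.fitLine(Q[:,[2,0]].astype(np.float32),cv2.DIST_HUBER,0,.001,.001).ravel()
    raise TypeError("expected non-empty vector for x")
TypeError: expected non-empty vector for x
```

Request:
play_rows --deltas '[{"claw": 1, "xyz": [-0.018, 0, -0.043], "turn": 5}, {"claw": 1, "xyz": [-0.04, 0, -0.096], "turn": 12}, {"claw": 1, "xyz": [-0.062, 0, -0.15], "turn": 20}, {"claw": 1, "xyz": [-0.084, 0, -0.203], "turn": 27}, {"claw": 1, "xyz": [-0.105, 0, -0.253], "turn": 31.4}]'

```text
time: 16.27
ee_pos: [0.5875, 0.0787, 0.3094]
orientation: [-0.704, 0.704, 0.067, -0.064]
wrist_force: [-0.1, 0.0, -2.9]
finger_gap: 0.018
```

Run:
```python
from h import *
plan(ab(.615,-.1683,.30),YAW);cur()
```

```text
pos [0.5875 0.0787 0.3094] yaw 10.67 tilt [ 4.8e-03 -6.0e-04 -1.0e+00] -> xyz [ 0.0244  0.0097 -0.1317] turn -0.48 q7 0.16 gap 0.018 F [-0.1  0.  -2.9] t 16.27
a 0.5916 b -0.0364 z 0.3094
```

Request:
play_rows --deltas '[{"claw": 1, "xyz": [0.009, 0, -0.05], "turn": -0.3}, {"claw": 1, "xyz": [0.018, 0, -0.1], "turn": -0.5}, {"claw": 1, "xyz": [0.0244, 0, -0.1317], "turn": -0.5}, {"claw": 1, "xyz": [0.0244, 0, -0.1317], "turn": -0.5}, {"claw": 1, "xyz": [0.0244, 0, -0.1317], "turn": -0.5}]'

```text
time: 16.9
ee_pos: [0.6357, -0.0454, 0.309]
orientation: [-0.704, 0.704, 0.071, -0.068]
wrist_force: [0.3, 1.6, -4.5]
finger_gap: 0.0181
```

Run:
```python
from h import *
plan(ab(.615,-.1683,.19),YAW);cur()
save('top','t10');o,p,R=tool();save('wrist','w10')
s=load('w10');P=cloud(s).reshape(-1,3);T=(P-p)@R
m=(T[:,1]>-.035)&(T[:,1]<-.005)&(abs(T[:,0])<.09)&(abs(T[:,2])<.17);Q=T[m]
(c,sz,a)=cv2.minAreaRect((Q[:,[0,2]]*1000).astype(np.float32));print(len(Q),'toolxz',np.round(c,1),np.round(sz,1),a)
for nm,lo,hi in(('l',-.075,-.045),('c',-.012,.012),('r',.045,.075)):
    q=Q[(Q[:,0]>lo)&(Q[:,0]<hi)];print(nm,len(q),'y',np.median(q[:,1]).round(4),'x',np.percentile(q[:,0],[2,98]).round(4),'z',np.percentile(q[:,2],[.5,99.5]).round(4))
a=cv2.resize(s['p'],(400,300));b=cv2.resize(load('t10')['p'][120:270,200:400],(400,300))
cv2.imwrite('pics/m10.png',cv2.hconcat([a,b])[:,:,::-1])
```

```text
pos [ 0.6357 -0.0454  0.309 ] yaw 11.28 tilt [ 0.0034  0.     -1.    ] -> xyz [-0.0003  0.119  -0.0008] turn 0.13 q7 0.42 gap 0.0181 F [ 0.3  1.6 -4.5] t 16.9
a 0.6149 b -0.1674 z 0.3090
75236 toolxz [-0.1 28. ] [187.2 140.7] 89.95613098144531
l 22609 y -0.0198 x [-0.0692 -0.0497] z [-0.0386  0.1183]
c 22721 y -0.0198 x [-0.01    0.0096] z [-0.0369  0.1166]
r 22492 y -0.0195 x [0.0492 0.0688] z [-0.0389  0.1186]
```

View pics/m10.png

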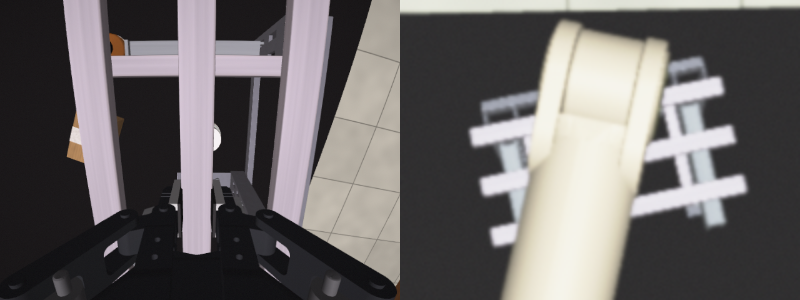

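The shelf is held centred and level: bars at tool x −60/0/+60, tops all at 19.7 mm. In the right panel the bars span both brackets. Lowering it.

Request:
play_rows --deltas '[{"claw": 1, "xyz": [0, 0.02, -0.0008], "turn": 0.1}, {"claw": 1, "xyz": [0, 0.045, -0.0008], "turn": 0.1}, {"claw": 1, "xyz": [0, 0.07, -0.0008], "turn": 0.1}, {"claw": 1, "xyz": [0, 0.09, -0.0008], "turn": 0.1}, {"claw": 1, "xyz": [0, 0.1, -0.0008], "turn": 0.1}]'

```text
time: 17.62
ee_pos: [0.6358, -0.0433, 0.2082]
orientation: [0.704, -0.703, -0.071, 0.069]
wrist_force: [0.6, 0.1, -3.9]
finger_gap: 0.0184
```

Run:
```python
from h import *
plan(ab(.615,-.1683,.170),YAW);cur()
```

```text
pos [ 0.6358 -0.0433  0.2082] yaw 11.41 tilt [ 0.0026  0.0011 -1.    ] -> xyz [-0.0005  0.0382 -0.0029] turn 0.26 q7 0.45 gap 0.0184 F [ 0.6  0.1 -3.9] t 17.62
a 0.6154 b -0.1654 z 0.2082
```

Request:
play_rows --deltas '[{"claw": 1, "xyz": [-0.0005, 0.01, -0.0025], "turn": 0.2}, {"claw": 1, "xyz": [-0.0005, 0.02, -0.0025], "turn": 0.25}, {"claw": 1, "xyz": [-0.0005, 0.029, -0.0025], "turn": 0.25}, {"claw": 1, "xyz": [-0.0005, 0.036, -0.0025], "turn": 0.25}, {"claw": 1, "xyz": [-0.0005, 0.037, -0.0025], "turn": 0.25}]'

```text
time: 18.25
ee_pos: [0.6357, -0.0458, 0.1706]
orientation: [0.704, -0.703, -0.069, 0.068]
wrist_force: [-0.2, -0.1, -4.8]
finger_gap: 0.0185
```

Request:
play_rows --deltas '[{"claw": 1, "xyz": [0, 0.001, 0], "turn": 0}, {"claw": 1, "xyz": [0, 0.002, 0], "turn": 0}, {"claw": 1, "xyz": [0, 0.003, 0], "turn": 0}, {"claw": 1, "xyz": [0, 0.003, 0], "turn": 0}]'

```text
time: 18.75
ee_pos: [0.6359, -0.0458, 0.1682]
orientation: [0.704, -0.703, -0.07, 0.068]
wrist_force: [-1.2, 0.7, 0.8]
finger_gap: 0.0186
```

Run:
```python
from h import *
plan(ab(.615,-.1683,.168),YAW);cur()
```

```text
pos [ 0.6359 -0.0458  0.1682] yaw 11.16 tilt [ 0.0024  0.0011 -1.    ] -> xyz [-0.      0.0002 -0.0004] turn 0.01 q7 0.46 gap 0.0186 F [-1.2  0.7  0.8] t 18.75
a 0.6150 b -0.1679 z 0.1682
```

Resting on the brackets: the force changed from −4.8 to +0.8 N at the expected height. Release and retreat.

Request:
play_rows --deltas '[{"claw": 1, "xyz": [0, 0, 0], "turn": 0}, {"claw": 0.45, "xyz": [0, 0, 0], "turn": 0}, {"claw": 0.45, "xyz": [0, 0, 0], "turn": 0}, {"claw": 0.45, "xyz": [0, 0, 0], "turn": 0}, {"claw": 0.45, "xyz": [0, 0, 0], "turn": 0}]'

```text
time: 19.38
ee_pos: [0.636, -0.0459, 0.1683]
orientation: [0.704, -0.703, -0.07, 0.068]
wrist_force: [-0.3, -0.4, 0.4]
finger_gap: 0.0468
```

Request:
play_rows --deltas '[{"claw": 0.45, "xyz": [0, -0.015, 0], "turn": 0}, {"claw": 0.45, "xyz": [0, -0.04, 0], "turn": 0}, {"claw": 0.45, "xyz": [0, -0.08, 0], "turn": 0}, {"claw": 0.45, "xyz": [0, -0.13, 0], "turn": 0}, {"claw": 0.45, "xyz": [0, -0.15, 0], "turn": 0}]'

```text
time: 20.0
ee_pos: [0.6363, -0.0467, 0.3231]
orientation: [-0.704, 0.704, 0.072, -0.066]
wrist_force: [-0.0, -0.7, 0.0]
finger_gap: 0.0473
```

Request:
play_rows --deltas '[{"claw": 0.45, "xyz": [-0.03, 0, 0.055], "turn": 0}, {"claw": 0.45, "xyz": [-0.055, 0, 0.11], "turn": 0}, {"claw": 0.45, "xyz": [-0.08, 0, 0.165], "turn": 0}, {"claw": 0.45, "xyz": [-0.1, 0, 0.22], "turn": 0}, {"claw": 0.45, "xyz": [-0.12, 0, 0.27], "turn": 0}]'

```text
time: 20.62
ee_pos: [0.4652, 0.1966, 0.3233]
orientation: [0.704, -0.703, -0.072, 0.065]
wrist_force: [0.6, 0.3, 0.7]
finger_gap: 0.047
```

Run:
```python
from h import *
cur();save('top','t11');save('scene','s11')
P=cloud(load('t11')).reshape(-1,3)
y=np.radians(YAW);u=np.array([np.cos(y),np.sin(y)]);v=np.array([-u[1],u[0]])
A=P[:,:2]@u;B=P[:,:2]@v
m=(P[:,2]>.18)&(P[:,2]<.195)&(abs(A-.615)<.075)&(abs(B+.168)<.17)
c=np.c_[A[m],B[m],np.ones(m.sum())];k=np.linalg.lstsq(c,P[m][:,2],rcond=None)[0];print('slopes deg',np.degrees(k[:2]),'z',k@[.615,-.168,1])
r=cv2.minAreaRect((np.c_[A[m],B[m]]*1000).astype(np.float32));print(r)
a=load('t11')['p'][120:270,200:400];b=load('s11')['p'][205:355,245:445]
cv2.imwrite('pics/m11.png',cv2.hconcat([cv2.resize(x,(400,300),interpolation=cv2.INTER_CUBIC) for x in(a,b)])[:,:,::-1])
p0=cloud(load('t0')).reshape(-1,3)
for n,c,z in(('jar',(.66,-.055),.05),('reag',(.463,.064),.05),('carton',(.44,-.102),.045),('big',(.626,-.392),.05),('small',(.433,-.456),.03)):
    f=lambda Q:Q[(np.hypot(Q[:,0]-c[0],Q[:,1]-c[1])<.075)&(Q[:,2]>z)&(Q[:,2]<.12)].mean(0).round(4)
    print(n,f(p0),f(P))
```

```text
a 0.4945 b 0.1029 z 0.3233
slopes deg [ 0.1225522  -0.00203689] z 0.18698391641808754
((616.5531616210938, -165.9398956298828), (302.1837158203125, 145.18060302734375), 89.91680908203125)
jar [ 0.66   -0.055   0.0661] [ 0.6614 -0.055   0.0655]
reag [0.4623 0.0635 0.0694] [0.4624 0.0635 0.069 ]
carton [ 0.4404 -0.1018  0.0555] [ 0.4405 -0.1019  0.0556]
big [ 0.625  -0.3914  0.0908] [ 0.6248 -0.3913  0.091 ]
small [ 0.4324 -0.4556  0.0475] [ 0.4325 -0.4558  0.0471]
```

View pics/m11.png

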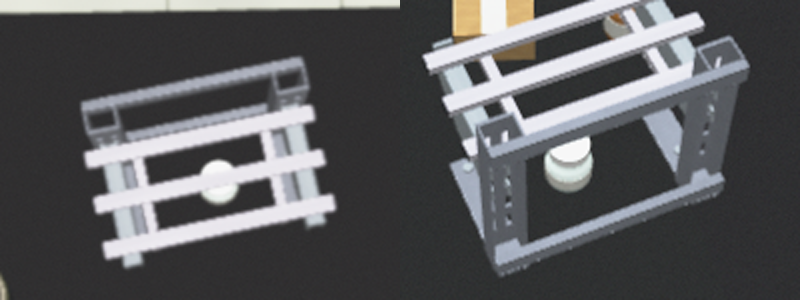

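The shelf rests level (0.12° slope, top at 187 mm) inside the brackets' ends, with its battens between the brackets. The bystanders haven't moved.

```bash
python3 -c "from bench import robot; print(robot.sign_off())"
```

```text
the job is handed in; nothing more can be done
None
```

I fitted the middle-sized bracket into the bare upright, laid the shelf across the two brackets, and handed the job in at about 20.7 s; the sign-off gave no verdict.

- **Bracket:** It went in at the row level with the fitted bracket. I pushed it down about 12 mm until it stopped, pressing with up to 24 N, then let go. Its back end is within 0.5 mm of the fitted bracket's height. Once released it sags about 0.5°, so its tip is about 1.6 mm lower. I took this as play in the tabs.
- **Shelf:** The last top view shows it level, with a slope of 0.12° or less and its top at 187 mm, as it should be. It is centred within about 2 mm, between the uprights and the upturned ends. Its battens hang between the two brackets, and the gripper was clear when I handed in.
- **Other things:** The reagent bottle, carton and the two other brackets measured within 0.3 mm of where they were. The jar read 1.4 mm different, but it was partly hidden under a shelf bar, so I put that down to the view.

The wrist camera read the held bracket about 1.5 mm off the jaw centre. I treated that as calibration error and used the jaw centre instead; the bracket then went in on the first try.

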